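Load the handle jig and hold its cam clamp at full lift

ROBOT

A 6-joint arm with a two-finger parallel gripper is mounted at the origin on the work surface. World frame = base frame: x ahead of the robot, y to its left, z up, the work surface at z = 0. Lengths are in m, angles in rad, forces in N, time in s.
With the tool pointing down it reaches from about 0.3 to 0.95 m from the base axis. Payload 3.1 kg.
Tool frame: the origin (TCP) lies on the mounting face of the last link; the fingertips stand 173 mm ahead of it and the grasp point (between the pads) lies 155 mm ahead of it; z points along the fingers, y is the line along which they close (so a half turn about z gives the same grasp; the last joint's range is limited). The gripper opens to 85 mm and grips with 20 to 120 N. Pads are 22 mm wide; open, the fingers measure 114 mm over their backs; the gripper's body (76 mm by 85 mm) begins 54 mm behind the grasp point. The pads swing forward as they close: fully open they stand 13 mm farther back than shut.
Start: joints at [-1.343, 0.308, 1.634, -0, 1.2, -0.07], TCP at [0.183, -0.598, 0.405] pointing down, gripper open.
Joint ranges: [-3.06, 3.06], [-0.79, 1.96], [0.05, 2.63], [-1.19, 4.34], [0.05, 2.64], [-2.94, 2.94]. Speed limits (rad/s): [2.79, 2.79, 3.14, 3.14, 3.14, 3.14].

INTERFACE

Orientations are given as [roll, pitch, yaw] about the fixed x, y, z axes, in that order (R = Rz(yaw) Ry(pitch) Rx(roll)).
In Python, from rig import bot gives the robot as it stands. The module is installed in compiled form; this text tells all that it offers.
- The arm moves only by the tool send_rows, never from a script. Its argument "commands" is text: rows parted by semicolons, each of 7 numbers parted by spaces: the closure, from 0 (fully open) to 1 (shut), then the shift along the tool's x, y, z in mm, then the turn, a rotation vector about the tool's x, y, z in rad. A call has 1 to 5 rows; each row shifts and turns the commanded pose from where the row before left it, along the tool's axes as they then stand; what a row does not reach is not made up. A row lasts 1/12 s, in which the tool goes at most 41.7 mm and 7.16 degrees, less where a joint would pass 70% of its speed; a pose out of reach is approached as far as the arm can. A call with a gripper value outside its range is refused whole. The fingers move at their own pace and stop on an object; the grip force is fixed at half the most. Time passes only in rows, so rows that do not move let the fingers close. It gives the time, the measured TCP pose, the force, the opening and the grip force at its end, in the units of the state.
- bot.get_state(): the state, without advancing time (a new reading comes with each control period).
- bot.get_image(name): name is "side" or "top"; returns a dict with "color" (384x512x3 uint8, red, green, blue), "depth" (384x512 float32, m along the optical axis (not along the pixel's ray), 0 where there is no reading), "camera_matrix" (3x3 intrinsics, pixels), "T" (4x4, takes a point from camera to world coordinates). Camera axes: x right, y up, looking along -z (the intrinsics and any distortion apply to the point x, -y, -z); pixel columns grow to the right and rows downward; lengths in m; the calibration is good to about 2 mm. A picture is of the moment at which its call begins.
- bot.job_done(): hands the job in; it is judged then, once.
The state is a dict: "clock": time; "joint_pos": joint angles; "joint_velocities": joint speeds; "tau": joint torques, N m; "tcp_pos": TCP position; "tcp_rot": TCP orientation; "ft_force": force on the tool from outside, world axes, zero at the start; "torque": the same for the moment, N m; "finger_gap": finger opening in m; "gripper_force": force on a finger pad.
Only numpy, scipy, OpenCV 4.12 (cv2) and the standard library are available. Lean on these libraries where they do the work, as an engineer would, in place of code of your own. Each camera call takes 0.05 s, during which the arm holds its last target. There are 200 camera calls.

TASK

Put a spare handle blank, brass ferrule up, fully down into each empty pocket of the clamping jig and let go of it, with the cam lever still at rest; leave the blanks already in the jig, the spare that is left over and the things lying around where they are. Then swing the red cam lever clockwise to the cam's highest lift, where it covers the red line, so that all four blanks are clamped, and finish while still holding the lever there with the gripper: it springs back if let go.

Things in the scene. Friction and masses are not known exactly. Their poses are not given: they have to be found in the camera images.
- jig: clamping jig fixed to the bench: plywood board 265 x 260 x 10 mm with a wooden block (250 x 44 mm, top 45 mm above the bench) holding a row of four pockets. Origin on the bench under the row's middle; y along the row, -x towards the cam lever. A fence on the +x side (15 to 27 mm from the row line) rises 12 mm above the block's top: keep fingertips over 15 mm above the block
- jaw: aluminium jaw bar on the row's -x side, 240 x 14 x 14 mm, also 12 mm above the block's top, 29.5 to 43.5 mm from the row line, its four sprung rubber plungers ending 19.5 mm from it. The cam moves it up to 12 mm towards the fence; each plunger yields about 3.5 mm at 1 N per mm on its blank. Origin: the jig's origin when open
- cam_lever (a joint): angle of the red cam lever about its vertical pivot (rad): 0 at its rest stop (along the jig's -y), growing clockwise seen from above, end stop 2.0. Highest lift at 1.25, where the lever covers the red line painted on the board; beyond, the lift falls again. A spring always pulls it back to 0; 3 to 10 N at the handle moves it, about 5 N holds it at the top
- lever_grip (a point): centre of the upright black round handle at the lever's end: 22 mm diameter, 62 mm tall, top 126 mm above the bench, the flat lever under it 64 mm above the bench, this point 97.5 mm; 100 mm from the pivot. It may be pinched from above and turns between the fingers as the lever swings
- cam_pivot (a point): the lever's vertical pivot axis, 75 mm from the pocket row on its -x side (jig frame), 60 mm above the bench
- peak_mark (a point): where the centre of the lever's handle stands at the cam's highest lift, over the red line on the board, same height as lever_grip
- pocket0 (a point): centre of the mouth of pocket 0 (at y = -93 mm in the jig frame), on the block's top, 45 mm above the bench; 30 mm diameter, 25 mm deep, flat floor 20 mm above the bench, pockets 62 mm apart. Two of the four pockets hold a blank at the start, two are empty
- pocket1 (a point): centre of the mouth of pocket 1 (at y = -31 mm in the jig frame), on the block's top, 45 mm above the bench; 30 mm diameter, 25 mm deep, flat floor 20 mm above the bench, pockets 62 mm apart. Two of the four pockets hold a blank at the start, two are empty
- pocket2 (a point): centre of the mouth of pocket 2 (at y = 31 mm in the jig frame), on the block's top, 45 mm above the bench; 30 mm diameter, 25 mm deep, flat floor 20 mm above the bench, pockets 62 mm apart. Two of the four pockets hold a blank at the start, two are empty
- pocket3 (a point): centre of the mouth of pocket 3 (at y = 93 mm in the jig frame), on the block's top, 45 mm above the bench; 30 mm diameter, 25 mm deep, flat floor 20 mm above the bench, pockets 62 mm apart. Two of the four pockets hold a blank at the start, two are empty
- blank_a_center (a point): turned beech file-handle blank standing upright, 26 mm diameter up to 69 mm, a 19 mm thick brass ferrule on top, 85 mm tall, about 45 g; the point is its centre, 42.5 mm above its foot, z up along it. One of the two already seated in a pocket (which pocket varies); its centre is then 62.5 mm above the bench and 60 mm of it stands out of the block
- blank_b_center (a point): turned beech file-handle blank standing upright, 26 mm diameter up to 69 mm, a 19 mm thick brass ferrule on top, 85 mm tall, about 45 g; the point is its centre, 42.5 mm above its foot, z up along it. One of the two already seated in a pocket (which pocket varies); its centre is then 62.5 mm above the bench and 60 mm of it stands out of the block
- blank_c_center (a point): turned beech file-handle blank standing upright, 26 mm diameter up to 69 mm, a 19 mm thick brass ferrule on top, 85 mm tall, about 45 g; the point is its centre, 42.5 mm above its foot, z up along it. One of three spares standing 75 mm apart in a row on the offcut board; grip it in its upper half (about 20 mm above the centre), clear of fence and plungers when it is put in
- blank_d_center (a point): turned beech file-handle blank standing upright, 26 mm diameter up to 69 mm, a 19 mm thick brass ferrule on top, 85 mm tall, about 45 g; the point is its centre, 42.5 mm above its foot, z up along it. One of three spares standing 75 mm apart in a row on the offcut board; grip it in its upper half (about 20 mm above the centre), clear of fence and plungers when it is put in
- blank_e_center (a point): turned beech file-handle blank standing upright, 26 mm diameter up to 69 mm, a 19 mm thick brass ferrule on top, 85 mm tall, about 45 g; the point is its centre, 42.5 mm above its foot, z up along it. One of three spares standing 75 mm apart in a row on the offcut board; grip it in its upper half (about 20 mm above the centre), clear of fence and plungers when it is put in
- offcut: fixed offcut board 230 x 75 x 12 mm on which the spares stand; origin under its centre, x axis along it
- glue: yellow glue bottle, 56 mm diameter, 160 mm tall, bystander; origin at the centre of its foot
- tape: yellow tape measure, 65 x 38 x 62 mm, bystander; origin at the centre of its underside
Mind the look-alikes: they are no part of the job. Leave any blue look-alike of the part that bears blank_c_center alone.

How it is judged:
On the way:
1. both empty pockets are filled: all four pockets hold an upright, fully seated blank, let go, with the lever still at rest (height (world z) of blank_a_center between 0.0585 and 0.0665 m and angle between each of blank_a_center, blank_b_center's own z axis and vertical below 0.12 rad and x of blank_a_center in the frame of jig between -0.008 and 0.008 m and height (world z) of blank_b_center between 0.0585 and 0.0665 m and x of blank_b_center in the frame of jig between -0.008 and 0.008 m and ((height (world z) of blank_c_center between 0.0585 and 0.0665 m and angle between each of blank_c_center, blank_d_center's own z axis and vertical below 0.12 rad and x of blank_c_center in the frame of jig between -0.008 and 0.008 m and height (world z) of blank_d_center between 0.0585 and 0.0665 m and x of blank_d_center in the frame of jig between -0.008 and 0.008 m) or (height (world z) of blank_c_center between 0.0585 and 0.0665 m and angle between each of blank_c_center, blank_e_center's own z axis and vertical below 0.12 rad and x of blank_c_center in the frame of jig between -0.008 and 0.008 m and height (world z) of blank_e_center between 0.0585 and 0.0665 m and x of blank_e_center in the frame of jig between -0.008 and 0.008 m) or (height (world z) of blank_d_center between 0.0585 and 0.0665 m and angle between each of blank_d_center, blank_e_center's own z axis and vertical below 0.12 rad and x of blank_d_center in the frame of jig between -0.008 and 0.008 m and height (world z) of blank_e_center between 0.0585 and 0.0665 m and x of blank_e_center in the frame of jig between -0.008 and 0.008 m)) and value of joint cam_lever below 0.2 rad and contact force between the fingers and blank_a below 0.1 N and contact force between the fingers and blank_b below 0.1 N and contact force between the fingers and blank_c below 0.1 N and contact force between the fingers and blank_d below 0.1 N and contact force between the fingers and blank_e below 0.1 N), for 0.2 s.
At the end, for the whole second after the job is handed in: Lever within 0.15 rad of the highest lift (1.25), still, fingers bearing on it with over 1.5 N; four blanks fully down in the pockets (height within 4 mm, tilt under 0.12 rad), each pressed by its plunger with over 1 N; the left-over spare upright (value of joint cam_lever between 1.1 and 1.4 rad and velocity of joint cam_lever between -0.1 and 0.1 rad/s and contact force between the fingers and cam_lever above 1.5 N and height (world z) of blank_a_center between 0.0585 and 0.0665 m and angle between each of blank_a_center, blank_b_center's own z axis and vertical below 0.12 rad and x of blank_a_center in the frame of jig between -0.008 and 0.008 m and contact force between jaw and blank_a above 1 N and height (world z) of blank_b_center between 0.0585 and 0.0665 m and x of blank_b_center in the frame of jig between -0.008 and 0.008 m and contact force between jaw and blank_b above 1 N and ((height (world z) of blank_c_center between 0.0585 and 0.0665 m and angle between each of blank_c_center, blank_d_center's own z axis and vertical below 0.12 rad and x of blank_c_center in the frame of jig between -0.008 and 0.008 m and contact force between jaw and blank_c above 1 N and height (world z) of blank_d_center between 0.0585 and 0.0665 m and x of blank_d_center in the frame of jig between -0.008 and 0.008 m and contact force between jaw and blank_d above 1 N) or (height (world z) of blank_c_center between 0.0585 and 0.0665 m and angle between each of blank_c_center, blank_e_center's own z axis and vertical below 0.12 rad and x of blank_c_center in the frame of jig between -0.008 and 0.008 m and contact force between jaw and blank_c above 1 N and height (world z) of blank_e_center between 0.0585 and 0.0665 m and x of blank_e_center in the frame of jig between -0.008 and 0.008 m and contact force between jaw and blank_e above 1 N) or (height (world z) of blank_d_center between 0.0585 and 0.0665 m and angle between each of blank_d_center, blank_e_center's own z axis and vertical below 0.12 rad and x of blank_d_center in the frame of jig between -0.008 and 0.008 m and contact force between jaw and blank_d above 1 N and height (world z) of blank_e_center between 0.0585 and 0.0665 m and x of blank_e_center in the frame of jig between -0.008 and 0.008 m and contact force between jaw and blank_e above 1 N)) and angle between each of blank_c_center, blank_d_center, blank_e_center's own z axis and vertical below 0.2 rad); the arm keeps its last pose, push and grip.
It fails at once if a blank that was already in the jig is pulled out or shifted over 20 mm (distance of any of blank_a_center, blank_b_center from where it was at the start of the episode above 0.02 m).
It fails at once if a bystander (glue bottle, tape measure) is shifted over 30 mm (distance of any of glue, tape from where it was at the start of the episode above 0.03 m).
It fails at once if the third spare too is moved over 50 mm (only two are needed) (distance of each of blank_c_center, blank_d_center, blank_e_center from where it was at the start of the episode above 0.05 m).
It also fails if it takes over 64 s, if anything falls off the work surface, if the arm or the gripper's body presses on something with over 40 N, if the wrist force passes 120 N, or if a joint passes its speed limit or range.

## Working session

There is one attempt and no reset: what is moved stays moved. The work goes in short steps, Python scripts to look and compute and a tool call to move; the robot and the scene stay as the last step left them, time stands still between calls to the robot, and variables do not carry over. Pictures are saved under pics/ and viewed, at most 10 in all, crops included, and the job is handed in when it is done.

Besides the shell and the picture viewer there is one more tool, called after "Emit:" as name(argument=value, ...), one argument or row to a line, values as JSON. send_rows: Moves the arm, as the interface text tells. Its arguments: {"type":"object","properties":{"commands":{"type":"string"}},"required":["commands"]}

```bash
mkdir -p pics
cat > h.py <<'E'
import numpy as np, cv2
from rig import bot
def grab(n):
    d=bot.get_image(n); np.savez(f'{n}.npz',**{k:np.asarray(v) for k,v in d.items()}); return d
def ray(d,u,v):
    K=d["camera_matrix"];T=d["T"]
    r=T[:3,:3]@np.array([(u-K[0,2])/K[0,0],-(v-K[1,2])/K[1,1],-1.0]); return T[:3,3],r
def onz(d,u,v,z):
    o,r=ray(d,u,v); return o+r*(z-o[2])/r[2]
def cloud(d):
    K=d["camera_matrix"];T=d["T"];D=d["depth"]
    v,u=np.mgrid[:D.shape[0],:D.shape[1]]
    P=np.stack([(u-K[0,2])/K[0,0]*D,-(v-K[1,2])/K[1,1]*D,-D],-1)
    return P@T[:3,:3].T+T[:3,3]
E
python3 - <<'E'
from h import *
print(bot.get_state())
for n in("top","side"):
    d=grab(n);print(n,d["camera_matrix"],d["T"].round(3),list(d.keys()))
    cv2.imwrite(f'pics/{n}0.png',cv2.resize(d["color"][:,:,::-1],(800,600)))
E
```

```text
{'clock': 0.0, 'joint_pos': array([-1.34268472e+00,  3.08978653e-01,  1.63521153e+00, -2.63301212e-05,
        1.19967844e+00, -6.97218883e-02]), 'joint_velocities': array([-0.00071793, -0.00046787,  0.00014764,  0.00019092,  0.00054078,
        0.00055507]), 'tau': array([-1.48761952e-03, -4.15259600e+01, -2.76664531e+01, -6.64732397e-05,
        1.02134494e-02, -5.36290585e-06]), 'tcp_pos': array([ 0.18326561, -0.59707527,  0.40345113]), 'tcp_rot': array([-3.13932050e+00, -1.34100039e-04,  2.97842915e-01]), 'ft_force': array([-0.65152365, -0.26329104,  0.70464244]), 'torque': array([0.01993271, 0.00684457, 0.02160516]), 'gripper_force': 0.0, 'finger_gap': 0.08556714917369572}
top [[382.76797734   0.         260.41392453]
 [  0.         382.76797734 186.99352   ]
 [  0.           0.           1.        ]] [[-0.058  0.976 -0.209  0.319]
 [-0.998 -0.057  0.01  -0.019]
 [-0.002  0.209  0.978  1.138]
 [ 0.     0.     0.     1.   ]] ['color', 'depth', 'camera_matrix', 'T']
side [[385.57678026   0.         259.54091854]
 [  0.         385.57678026 188.33755649]
 [  0.           0.           1.        ]] [[-0.947  0.15  -0.283  0.227]
 [-0.319 -0.505  0.802  0.768]
 [-0.023  0.85   0.527  0.611]
 [ 0.     0.     0.     1.   ]] ['color', 'depth', 'camera_matrix', 'T']
```

View pics/top0.png

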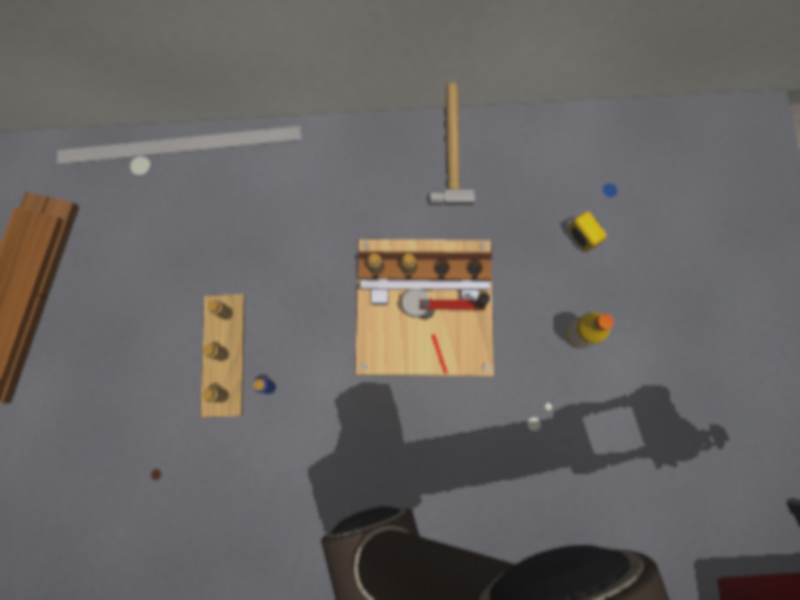

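View pics/side0.png

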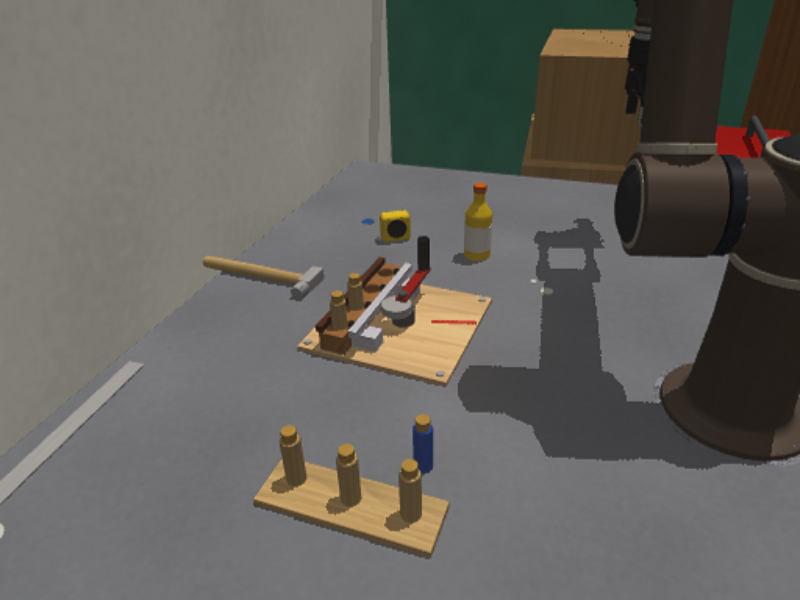

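The top view shows the jig around (425,305), with seated blanks at (375,262) and (408,262). The empty pockets are at (442,268) and (475,268), so pockets 1 and 0. Spares stand at (217,307), (212,350) and (213,393), and the blue look-alike is at (262,384). The lever handle is at (481,299) and the red line at (439,353). The side view agrees.

Run:
```python
from h import *
s=0.64
dt=dict(np.load('top.npz')); ds=dict(np.load('side.npz'))
P=cloud(dt); S=cloud(ds)
# spares/seated: cluster cloud by height & known rough pixel
def px(u,v,z): return onz(dt,u*s,v*s,z)
for nm,u,v,z in[("sp0",217,305,.097),("sp1",211,348,.097),("sp2",211,391,.097),("blue",260,384,.085),("seat3",375,259,.105),("seat2",408,259,.105),("handle",483,298,.126),("glue",600,322,.16),("tape",589,231,.06)]:
    q=px(u,v,z)
    o=[nm,q.round(3)]
    for C in(P,S):
        m=(np.hypot(C[...,0]-q[0],C[...,1]-q[1])<.028)&(abs(C[...,2]-z)<.012)
        c=C[m]
        if len(c)>3:
            zt=np.percentile(c[:,2],90); t=c[c[:,2]>zt-.005]
            o+=[len(t),((t.min(0)+t.max(0))/2)[:2].round(4),t.mean(0).round(4)]
    print(*o)
hsv=cv2.cvtColor(dt["color"],cv2.COLOR_RGB2HSV)
# board of jig & offcut: height band
for nm,c0,zlo,zhi,zz,R in[("jig",(430,305),.004,.016,.01,.22),("offcut",(222,355),.006,.018,.012,.2),("bar",(430,285),.051,.064,.057,.15)]:
    q=px(*c0,zz); m=(np.hypot(P[...,0]-q[0],P[...,1]-q[1])<R)&(P[...,2]>zlo)&(P[...,2]<zhi)
    pts=P[m][:,:2].astype(np.float32)*1000
    print(nm,len(pts),cv2.minAreaRect(pts),np.percentile(P[m][:,2],[10,50,90]))
# colour: jig board hull
m=((hsv[...,1]>60)&(hsv[...,0]<30)).astype(np.uint8)
n,l,st,ce=cv2.connectedComponentsWithStats(m)
for i in range(1,n):
    if st[i,4]>500:
        c=np.argwhere(l==i)[:,::-1]; w=np.array([onz(dt,u,v,.01)[:2] for u,v in c]).astype(np.float32)*1000
        print(st[i],cv2.minAreaRect(w))
# red line & lever
red=(((hsv[...,0]<6)|(hsv[...,0]>174))&(hsv[...,1]>150)).astype(np.uint8)
n,l,st,ce=cv2.connectedComponentsWithStats(red)
for i in range(1,n):
    if st[i,4]>15: print("red",st[i],ce[i],onz(dt,*ce[i],.01).round(4),onz(dt,*ce[i],.064).round(4))
```

```text
sp0 [0.537 0.307 0.097] 35 [0.5401 0.3158] [0.5402 0.3158 0.0962] 73 [0.5394 0.3184] [0.5386 0.3198 0.0973]
sp1 [0.461 0.317 0.097] 39 [0.4613 0.3227] [0.4616 0.323  0.0962] 80 [0.4608 0.3267] [0.4602 0.3273 0.0974]
sp2 [0.387 0.316 0.097] 37 [0.3855 0.3223] [0.3851 0.3227 0.0959] 87 [0.3841 0.3268] [0.3835 0.3272 0.0973]
blue [0.395 0.235 0.085] 38 [0.3973 0.2379] [0.3965 0.238  0.0841] 64 [0.3953 0.2413] [0.3952 0.2423 0.0854]
seat3 [0.603 0.023 0.105] 35 [0.6065 0.026 ] [0.6068 0.026  0.1045] 33 [0.6062 0.0285] [0.6055 0.0294 0.1052]
seat2 [ 0.6   -0.036  0.105] 29 [ 0.6034 -0.0357] [ 0.6037 -0.036   0.1048] 29 [ 0.6017 -0.032 ] [ 0.6013 -0.0315  0.1055]
handle [ 0.517 -0.161  0.126] 46 [ 0.5202 -0.1619] [ 0.5199 -0.162   0.1255] 33 [ 0.5187 -0.1588] [ 0.518  -0.1563  0.1261]
glue [ 0.459 -0.346  0.16 ] 73 [ 0.4616 -0.3555] [ 0.4617 -0.3552  0.1597] 32 [ 0.46   -0.3494] [ 0.4597 -0.3486  0.1604]
tape [ 0.647 -0.38   0.06 ] 156 [ 0.6492 -0.3838] [ 0.6504 -0.3847  0.0619] 62 [ 0.6478 -0.3812] [ 0.648  -0.3794  0.0628]
jig 4885 ((528.1536865234375, -74.52296447753906), (423.964294433
[... 871 characters left out ...]
231445312)
[210 341  25  43 533] ((72.52149200439453, 104.43731689453125), (108.53829956054688, 58.877159118652344), 3.4125571250915527)
[233 362  72  22 516] ((41.2785758972168, -23.22534942626953), (193.52548217773438, 53.15637969970703), 86.72177124023438)
[459 367  53  17 507] ((1.0700702667236328, -613.3177490234375), (142.7975311279297, 40.359378814697266), 86.72177124023438)
red [275 192  30   6 128] [289.171875  194.5859375] [ 0.5315 -0.1161  0.01  ] [ 0.5213 -0.1114  0.064 ]
red [277 215   8  23  31] [280.77419355 225.96774194] [ 0.4389 -0.0844  0.01  ] [ 0.4331 -0.0813  0.064 ]
red [461 368  51  16 698] [488.4469914  376.16905444] [-0.0024 -0.621   0.01  ] [ 0.013  -0.5922  0.064 ]
```

Emit:
send_rows(
  commands="0.35 25 -31 0 0 0 -0.1213; 0.35 28 -28 0 0 0 -0.1213; 0.35 32 -24 0 0 0 -0.1213; 0.35 34 -20 0 0 0 -0.1213; 0.35 37 -16 0 0 0 -0.1213",
)

```text
clock: 0.52
tcp_pos: [0.257, -0.4106, 0.404]
tcp_rot: [-3.141, -0.001, 0.909]
ft_force: [1.2, 0.0, -0.1]
finger_gap: 0.0556
gripper_force: 0.0
```

Emit:
send_rows(
  commands="0.35 38 -12 0 0 0 -0.1213; 0.35 39 -7 0 0 0 -0.1213; 0.35 40 -2 0 0 0 -0.1213; 0.35 40 3 0 0 0 -0.1213; 0.35 39 8 0 0 0 -0.1213",
)

```text
clock: 0.93
tcp_pos: [0.3294, -0.2246, 0.4044]
tcp_rot: [-3.142, -0.0, 1.516]
ft_force: [-0.0, -0.9, -0.5]
finger_gap: 0.0555
gripper_force: 0.0
```

Emit:
send_rows(
  commands="0.35 39.5 12.7 0 0 0 0; 0.35 39.5 12.7 0 0 0 0; 0.35 39.5 12.7 0 0 0 0; 0.35 39.5 12.7 0 0 0 0; 0.35 39.5 12.7 0 0 0 0",
)

```text
clock: 1.35
tcp_pos: [0.4047, -0.0312, 0.4046]
tcp_rot: [3.141, 0.0, 1.511]
ft_force: [0.4, -1.5, -0.6]
finger_gap: 0.0555
gripper_force: 0.0
```

Emit:
send_rows(
  commands="0.35 39.5 12.7 0 0 0 0; 0.35 39.5 12.7 0 0 0 0; 0.35 39.5 12.7 0 0 0 0; 0.35 39.5 12.7 0 0 0 0; 0.35 39.5 12.7 10 0 0 0",
)

```text
clock: 1.77
tcp_pos: [0.4805, 0.1616, 0.3964]
tcp_rot: [3.138, -0.001, 1.512]
ft_force: [0.9, -0.1, 0.6]
finger_gap: 0.0559
gripper_force: 0.0
```

Emit:
send_rows(
  commands="0.35 39.5 12.7 20 0 0 0; 0.35 39.5 12.7 20 0 0 0; 0.35 39.5 12.7 20 0 0 0; 0.35 39.5 12.7 20 0 0 0; 0.35 0 0 0 0 0 0",
)

```text
clock: 2.18
tcp_pos: [0.5339, 0.3035, 0.316]
tcp_rot: [-3.135, 0.001, 1.514]
ft_force: [-0.5, -1.6, -1.5]
finger_gap: 0.0557
gripper_force: 0.0
```

Emit:
send_rows(
  commands="0.35 0 0 0 0 0 0",
)

```text
clock: 2.27
tcp_pos: [0.5333, 0.3002, 0.3191]
tcp_rot: [-3.136, 0.003, 1.514]
ft_force: [-0.5, -0.0, -0.4]
finger_gap: 0.0557
gripper_force: 0.0
```

Emit:
send_rows(
  commands="0.35 17 5.5 10 0 0 0; 0.35 0 0 20 0 0 0; 0.35 0 0 20 0 0 0; 0.35 0 0 20 0 0 0; 0.35 0 0 0 0 0 0",
)

```text
clock: 2.68
tcp_pos: [0.5385, 0.3133, 0.2495]
tcp_rot: [-3.135, 0.004, 1.51]
ft_force: [-0.7, -0.4, 0.0]
finger_gap: 0.0557
gripper_force: 0.0
```

Run:
```python
from h import *
s=bot.get_state();print(s["tcp_pos"],s["tcp_rot"],s["finger_gap"])
a=grab("side");b=grab("top")
cv2.imwrite('pics/g1.png',np.hstack([cv2.resize(a["color"][240:340,130:300,::-1],None,fx=2.3,fy=2.3),cv2.resize(b["color"][150:250,110:280,::-1],None,fx=2.3,fy=2.3)]))
```

```text
[0.5385498  0.31329594 0.2495297 ] [-3.13525475  0.00411528  1.50965373] 0.05565513379666593
```

View pics/g1.png

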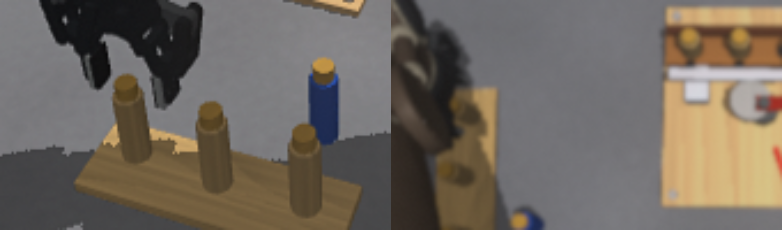

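The side crop shows the fingers straddling the farthest spare, at (125,90). The fingertips are at (95,85) and (162,105). I'll check the sideways alignment using depth.

Run:
```python
from h import *
d=dict(np.load('side.npz'));C=cloud(d);V=d["color"].max(2)
m=(V<75)&(abs(C[...,0]-.54)<.07)&(abs(C[...,1]-.315)<.05)&(C[...,2]>.075)&(C[...,2]<.115)
p=C[m]
for q in(p[p[:,0]<.54],p[p[:,0]>.54]): print(len(q),q.min(0).round(4),np.percentile(q,[5,50,95],axis=0).round(4))
m=(V>75)&(np.hypot(C[...,0]-.54,C[...,1]-.318)<.022)&(C[...,2]>.03)&(C[...,2]<.1)
p=C[m];print(len(p),np.percentile(p,[3,50,97],axis=0).round(4))
t=p[p[:,2]>.094];print(t.min(0),t.max(0),t.mean(0))
```

```text
107 [0.4951 0.3087 0.0759] [[0.496  0.3111 0.088 ]
 [0.5007 0.3219 0.1005]
 [0.5112 0.3256 0.1128]]
127 [0.5633 0.2985 0.0813] [[0.564  0.3014 0.0835]
 [0.5654 0.3138 0.0995]
 [0.5773 0.3218 0.1129]]
386 [[0.5273 0.3125 0.0326]
 [0.5348 0.3271 0.0728]
 [0.5473 0.3316 0.0986]]
[0.52997399 0.30917355 0.09459458] [0.5486182  0.32863634 0.09991467] [0.53868769 0.3198631  0.09752703]
```

Emit:
send_rows(
  commands="0.35 4.5 0 0 0 0 0; 0.35 0 0 10 0 0 0; 0.35 0 0 10 0 0 0; 0.35 0 0 0 0 0 0; 0.9 0 0 0 0 0 0",
)

```text
clock: 3.2
tcp_pos: [0.5403, 0.3199, 0.2316]
tcp_rot: [-3.14, 0.001, 1.511]
ft_force: [0.4, -0.6, 0.6]
finger_gap: 0.0449
gripper_force: 0.0
```

Emit:
send_rows(
  commands="0.9 0 0 0 0 0 0; 0.9 0 0 0 0 0 0; 0.9 0 0 0 0 0 0; 0.9 0 0 0 0 0 0; 0.9 0 0 0 0 0 0",
)

```text
clock: 3.62
tcp_pos: [0.541, 0.3202, 0.2328]
tcp_rot: [3.141, -0.0, 1.511]
ft_force: [0.3, -0.0, -0.2]
finger_gap: 0.0239
gripper_force: 58.8
```

Emit:
send_rows(
  commands="0.9 0 0 -10 0 0 0; 0.9 0 0 -30 0 0 0; 0.9 0 0 -35 0 0 0; 0.9 0 0 -35 0 0 0; 0.9 -20 4 -30 0 0 0",
)

```text
clock: 4.03
tcp_pos: [0.5434, 0.3022, 0.3759]
tcp_rot: [3.139, -0.004, 1.513]
ft_force: [1.3, -0.2, -0.6]
finger_gap: 0.0245
gripper_force: 59.0
```

Emit:
send_rows(
  commands="0.9 -38 6.5 0 0 0 0; 0.9 -38 6.5 0 0 0 0; 0.9 -38 6.5 0 0 0 0; 0.9 -38 6.5 0 0 0 0; 0.9 -38 6.5 0 0 0 0",
)

```text
clock: 4.45
tcp_pos: [0.5644, 0.1067, 0.3737]
tcp_rot: [3.14, -0.0, 1.511]
ft_force: [0.0, 0.3, -0.6]
finger_gap: 0.024
gripper_force: 58.9
```

Emit:
send_rows(
  commands="0.9 -38 6.5 0 0 0 0; 0.9 -38 6.5 0 0 0 0; 0.9 -38 6.5 0 0 0 0; 0.9 -38 6.5 0 0 0 0; 0.9 -38 6.5 0 0 0 0",
)

```text
clock: 4.87
tcp_pos: [0.5855, -0.0851, 0.3736]
tcp_rot: [3.141, 0.0, 1.511]
ft_force: [0.2, 0.3, -0.5]
finger_gap: 0.024
gripper_force: 58.9
```

Emit:
send_rows(
  commands="0.9 -38 6.5 0 0 0 0; 0.9 -30 6.5 0 0 0 0; 0.9 0 0 0 0 0 0; 0.9 0 0 0 0 0 0",
)

```text
clock: 5.2
tcp_pos: [0.5945, -0.1538, 0.3732]
tcp_rot: [3.141, -0.0, 1.507]
ft_force: [-0.5, 0.7, -0.2]
finger_gap: 0.024
gripper_force: 59.0
```

Emit:
send_rows(
  commands="0.9 0 0 25 0 0 0; 0.9 0 0 25 0 0 0; 0.9 0 0 23 0 0 0; 0.9 0 0 0 0 0 0; 0.9 0 0 0 0 0 0",
)

```text
clock: 5.62
tcp_pos: [0.5938, -0.1503, 0.2983]
tcp_rot: [-3.138, -0.002, 1.512]
ft_force: [0.2, 0.5, 0.5]
finger_gap: 0.024
gripper_force: 59.0
```

```bash
cat > m.py <<'E'
from h import *
s=bot.get_state();print(s["tcp_pos"],s["tcp_rot"])
a=grab("side");C=cloud(a);X=s["tcp_pos"]
hsv=cv2.cvtColor(a["color"],cv2.COLOR_RGB2HSV)
b=X[2]-.2208
def body(cx,cy,z0,z1):
    m=(np.hypot(C[...,0]-cx,C[...,1]-cy)<.025)&(C[...,2]>z0)&(C[...,2]<z1)&(a["color"].max(2)>60)
    p=C[m][:,:2]
    # circle fit radius 13 to visible side
    from scipy.optimize import least_squares
    f=least_squares(lambda c:np.hypot(p[:,0]-c[0],p[:,1]-c[1])-.013,[cx,cy-.005],loss='soft_l1',f_scale=.001)
    print(len(p),f.x.round(4),np.abs(f.fun).mean().round(4))
body(.606,.028,.062,.086);body(.602,-.033,.062,.086)
body(X[0],X[1]-.001,b+.005,b+.042)
cv2.imwrite('pics/h1.png',cv2.resize(a["color"][140:240,180:300,::-1],None,fx=5,fy=5,interpolation=cv2.INTER_CUBIC))
E
python3 m.py
```

```text
[ 0.59380148 -0.15029815  0.29832701] [-3.13755991e+00 -1.50242521e-03  1.51225244e+00]
83 [0.6061 0.0272] 0.0009
69 [ 0.602  -0.0341] 0.001
104 [ 0.5919 -0.1519] 0.0011
```

View pics/h1.png

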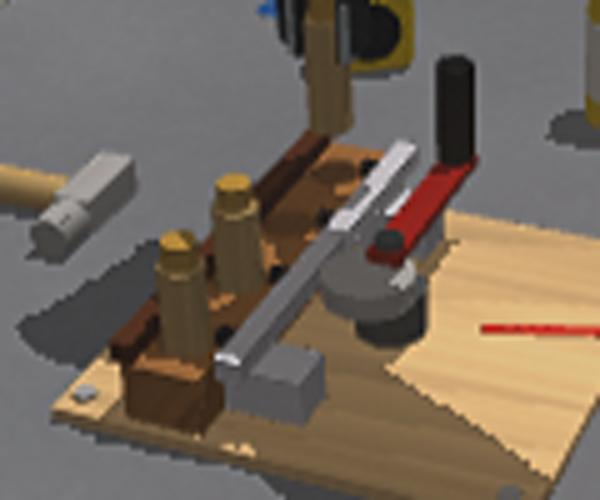

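The side crop shows the held blank upright above the block at (330,70). Pocket 0's dark mouth is at about (338,172) and pocket 1's at about (292,215). The seated blanks are at (183,290) and (238,235).

Run:
```python
from h import *
d=dict(np.load('side.npz'))
for u,v in[(338,172),(292,215)]: print(onz(d,180+u/5,140+v/5,.045).round(4))
t=dict(np.load('top.npz'))  # earlier top picture, pocket mouths
h=cv2.cvtColor(t["color"],cv2.COLOR_RGB2HSV)
m=np.zeros(h.shape[:2],np.uint8);R=(slice(165,178),slice(276,313));m[R]=(h[R][...,2]<60)
n,l,st,ce=cv2.connectedComponentsWithStats(m)
for i in range(1,n):print(st[i],ce[i],onz(t,*ce[i],.045).round(4))
```

```text
[ 0.5899 -0.1579  0.045 ]
[ 0.5981 -0.1039  0.045 ]
[280 170   6   4  20] [282.25 171.6 ] [ 0.5948 -0.0978  0.045 ]
[300 170   7   5  22] [302.90909091 171.86363636] [ 0.5905 -0.1584  0.045 ]
```

Emit:
send_rows(
  commands="0.9 -5.6 2 0 0 0 0; 0.9 0 0 10 0 0 0; 0.9 0 0 10 0 0 0; 0.9 0 0 8 0 0 0; 0.9 0 0 0 0 0 0",
)

```text
clock: 6.08
tcp_pos: [0.5951, -0.1573, 0.269]
tcp_rot: [-3.137, -0.001, 1.511]
ft_force: [-0.1, 0.1, -1.1]
finger_gap: 0.0241
gripper_force: 59.0
```

```bash
sed -i 's/b+.005,b+.042/max(.062,b+.005),b+.042/' m.py; python3 m.py
```

```text
[ 0.59507677 -0.15732666  0.2689832 ] [-3.13710953e+00 -1.31010184e-03  1.51050588e+00]
84 [0.6062 0.0276] 0.001
69 [ 0.6025 -0.0342] 0.001
74 [ 0.593  -0.1587] 0.0013
```

Emit:
send_rows(
  commands="0.9 0 0 5 0 0 0; 0.9 0 0 5 0 0 0; 0.9 0 0 4 0 0 0; 0.9 0 0 0 0 0 0",
)

```text
clock: 6.47
tcp_pos: [0.5958, -0.1575, 0.2564]
tcp_rot: [-3.14, -0.001, 1.511]
ft_force: [0.2, 0.3, -0.8]
finger_gap: 0.0236
gripper_force: 59.0
```

Emit:
send_rows(
  commands="0.9 0 0 5 0 0 0; 0.9 0 0 5 0 0 0; 0.9 0 0 3 0 0 0; 0.9 0 0 0 0 0 0",
)

```text
clock: 6.8
tcp_pos: [0.5959, -0.1575, 0.2435]
tcp_rot: [-3.14, -0.0, 1.511]
ft_force: [-0.3, 0.2, -0.5]
finger_gap: 0.0241
gripper_force: 59.0
```

Emit:
send_rows(
  commands="0.9 0 0 1.5 0 0 0; 0.9 0 0 0 0 0 0; 0.9 0 0 0 0 0 0",
)

```text
clock: 7.05
tcp_pos: [0.5964, -0.1577, 0.2431]
tcp_rot: [3.141, 0.0, 1.511]
ft_force: [0.1, 0.6, -0.4]
finger_gap: 0.0236
gripper_force: 59.0
```

Emit:
send_rows(
  commands="0.9 0 0 1.5 0 0 0; 0.9 0 0 0 0 0 0; 0.9 0 0 0 0 0 0",
)

```text
clock: 7.3
tcp_pos: [0.5963, -0.1576, 0.2416]
tcp_rot: [3.142, 0.0, 1.511]
ft_force: [0.7, 0.7, 0.5]
finger_gap: 0.0243
gripper_force: 59.0
```

Emit:
send_rows(
  commands="0.9 0 0 1.5 0 0 0; 0.9 0 0 0 0 0 0; 0.9 0 0 0 0 0 0",
)

```text
clock: 7.55
tcp_pos: [0.5966, -0.1577, 0.2407]
tcp_rot: [3.141, 0.0, 1.511]
ft_force: [-1.4, 0.3, 3.7]
finger_gap: 0.0242
gripper_force: 59.4
```

Emit:
send_rows(
  commands="0.45 0 0 0 0 0 0; 0.45 0 0 0 0 0 0; 0.45 0 0 0 0 0 0; 0.45 0 0 0 0 0 0; 0.45 0 0 -5 0 0 0",
)

```text
clock: 7.97
tcp_pos: [0.5956, -0.1574, 0.2439]
tcp_rot: [-3.139, -0.001, 1.511]
ft_force: [0.3, 1.4, -0.4]
finger_gap: 0.0466
gripper_force: 0.0
```

Emit:
send_rows(
  commands="0.45 0 0 -20 0 0 0; 0.45 0 0 -30 0 0 0; 0.45 0 0 -35 0 0 0; 0.45 0 0 -35 0 0 0; 0.45 0 0 0 0 0 0",
)

```text
clock: 8.38
tcp_pos: [0.5992, -0.1586, 0.3743]
tcp_rot: [3.126, 0.004, 1.511]
ft_force: [1.9, -0.4, 1.3]
finger_gap: 0.047
gripper_force: 0.0
```

Emit:
send_rows(
  commands="0.4 36 -12.5 0 0 0 0; 0.35 36 -12.5 0 0 0 0; 0.35 36 -12.5 0 0 0 0; 0.35 36 -12.5 0 0 0 0; 0.35 36 -12.5 0 0 0 0",
)

```text
clock: 8.8
tcp_pos: [0.5439, 0.0271, 0.3653]
tcp_rot: [3.141, -0.0, 1.51]
ft_force: [0.5, 0.1, 0.3]
finger_gap: 0.0555
gripper_force: 0.0
```

Emit:
send_rows(
  commands="0.35 36 -12.5 0 0 0 0; 0.35 36 -12.5 0 0 0 0; 0.35 36 -12.5 0 0 0 0; 0.35 36 -12.5 0 0 0 0; 0.35 36 -12.5 0 0 0 0",
)

```text
clock: 9.22
tcp_pos: [0.4923, 0.2108, 0.3655]
tcp_rot: [3.141, -0.0, 1.511]
ft_force: [0.6, 0.9, -0.4]
finger_gap: 0.0558
gripper_force: 0.0
```

Emit:
send_rows(
  commands="0.35 36 -12.5 0 0 0 0; 0.35 36 -12.5 0 0 0 0; 0.35 36 -12.5 0 0 0 0; 0.35 0 0 0 0 0 0; 0.35 0 0 0 0 0 0",
)

```text
clock: 9.63
tcp_pos: [0.4613, 0.3211, 0.3652]
tcp_rot: [3.141, -0.0, 1.515]
ft_force: [-0.4, -0.6, 0.2]
finger_gap: 0.0555
gripper_force: 0.0
```

Run:
```python
from h import *
a=grab("side");X=bot.get_state()["tcp_pos"];print(X)
C=cloud(a)
from scipy.optimize import least_squares
def body(cx,cy,z0,z1):
    m=(np.hypot(C[...,0]-cx,C[...,1]-cy)<.025)&(C[...,2]>z0)&(C[...,2]<z1)&(a["color"].max(2)>45)
    p=C[m][:,:2]
    f=least_squares(lambda c:np.hypot(p[:,0]-c[0],p[:,1]-c[1])-.013,[cx,cy-.005],loss='soft_l1',f_scale=.001)
    t=C[(np.hypot(C[...,0]-cx,C[...,1]-cy)<.02)&(C[...,2]>z1-.003)&(C[...,2]<.12)]
    print(len(p),f.x.round(4),np.abs(f.fun).mean().round(4),np.percentile(t[:,2],95).round(4) if len(t) else 0)
body(.606,.028,.062,.086);body(.602,-.033,.062,.086);body(.594,-.158,.062,.086)
body(.461,.327,.02,.078);body(.384,.327,.02,.078)
```

```text
[0.46174765 0.31984047 0.3650247 ]
0 [0.606 0.023] nan 0
0 [ 0.602 -0.038] nan 0
67 [ 0.5952 -0.1598] 0.0012 0.1066
297 [0.4616 0.3253] 0.0005 0.0986
307 [0.3845 0.3252] 0.0005 0.0988<stdin>:10: RuntimeWarning: Mean of empty slice.
  ret = ret.dtype.type(ret / rcount)
```

Emit:
send_rows(
  commands="0.35 6.5 0 0 0 0 0; 0.35 0 0 20 0 0 0; 0.35 0 0 20 0 0 0; 0.35 0 0 20 0 0 0; 0.35 0 0 0 0 0 0",
)

```text
clock: 10.1
tcp_pos: [0.4615, 0.3234, 0.3009]
tcp_rot: [-3.135, 0.005, 1.508]
ft_force: [0.0, -0.1, -0.6]
finger_gap: 0.0554
gripper_force: 0.0
```

Emit:
send_rows(
  commands="0.35 0 0 20 0 0 0; 0.35 0 0 20 0 0 0; 0.35 0 0 20 0 0 0; 0.35 0 0 12 0 0 0; 0.35 0 0 0 0 0 0",
)

```text
clock: 10.52
tcp_pos: [0.4619, 0.3244, 0.2309]
tcp_rot: [-3.137, 0.003, 1.509]
ft_force: [-0.3, 0.7, -0.3]
finger_gap: 0.0553
gripper_force: 0.0
```

Emit:
send_rows(
  commands="0.35 0 0 0 0 0 0",
)

```text
clock: 10.6
tcp_pos: [0.4629, 0.3253, 0.2331]
tcp_rot: [-3.141, 0.0, 1.51]
ft_force: [-0.5, -0.1, 1.1]
finger_gap: 0.0554
gripper_force: 0.0
```

Emit:
send_rows(
  commands="0.9 0 0 0 0 0 0; 0.9 0 0 0 0 0 0; 0.9 0 0 0 0 0 0; 0.9 0 0 0 0 0 0; 0.9 0 0 0 0 0 0",
)

```text
clock: 11.02
tcp_pos: [0.4631, 0.3263, 0.2348]
tcp_rot: [3.14, -0.001, 1.511]
ft_force: [-1.3, -0.2, 6.6]
finger_gap: 0.0238
gripper_force: 58.7
```

Emit:
send_rows(
  commands="0.9 0 0 -10 0 0 0; 0.9 0 0 -30 0 0 0; 0.9 0 0 -35 0 0 0; 0.9 0 0 -35 0 0 0; 0.9 0 0 -30 0 0 0",
)

```text
clock: 11.43
tcp_pos: [0.4625, 0.3258, 0.3759]
tcp_rot: [3.14, -0.001, 1.511]
ft_force: [0.1, 0.7, 0.2]
finger_gap: 0.0242
gripper_force: 58.9
```

Emit:
send_rows(
  commands="0.9 -20 7 0 0 0 0; 0.9 -37 14.7 0 0 0 0; 0.9 -37 14.7 0 0 0 0; 0.9 -37 14.7 0 0 0 0; 0.9 -37 14.7 0 0 0 0",
)

```text
clock: 11.85
tcp_pos: [0.5181, 0.1527, 0.374]
tcp_rot: [3.14, -0.0, 1.512]
ft_force: [0.5, -0.6, -0.6]
finger_gap: 0.024
gripper_force: 58.9
```

Emit:
send_rows(
  commands="0.9 -37 14.7 0 0 0 0; 0.9 -37 14.7 0 0 0 0; 0.9 -37 14.7 0 0 0 0; 0.9 -37 14.7 0 0 0 0; 0.9 -37 14.7 0 0 0 0",
)

```text
clock: 12.27
tcp_pos: [0.5805, -0.0369, 0.3738]
tcp_rot: [3.141, 0.0, 1.511]
ft_force: [0.5, -0.3, -0.5]
finger_gap: 0.0238
gripper_force: 58.9
```

Emit:
send_rows(
  commands="0.9 -37 14.7 0 0 0 0; 0.9 -22 8 0 0 0 0; 0.9 0 0 0 0 0 0; 0.9 0 0 0 0 0 0; 0.9 0 0 0 0 0 0",
)

```text
clock: 12.68
tcp_pos: [0.5992, -0.0948, 0.3731]
tcp_rot: [-3.141, -0.001, 1.51]
ft_force: [0.5, -0.3, 0.1]
finger_gap: 0.024
gripper_force: 58.9
```

Emit:
send_rows(
  commands="0.9 0 0 25 0 0 0; 0.9 0 0 25 0 0 0; 0.9 0 0 25 0 0 0; 0.9 0 0 20 0 0 0; 0.9 0 0 0 0 0 0",
)

```text
clock: 13.1
tcp_pos: [0.5966, -0.0927, 0.2732]
tcp_rot: [-3.131, -0.002, 1.513]
ft_force: [-1.3, 0.2, -1.8]
finger_gap: 0.0235
gripper_force: 58.9
```

Emit:
send_rows(
  commands="0.9 0 0 0 0 0 0",
)

```text
clock: 13.18
tcp_pos: [0.5986, -0.0935, 0.277]
tcp_rot: [-3.138, -0.001, 1.513]
ft_force: [0.5, -0.6, 0.0]
finger_gap: 0.0238
gripper_force: 58.9
```

```bash
sed -i 's/^cv2.*//' m.py; echo 'body(.595,-.158,.062,.086)
cv2.imwrite("pics/h2.png",cv2.resize(a["color"][140:240,180:300,::-1],None,fx=5,fy=5,interpolation=cv2.INTER_CUBIC))' >> m.py; python3 m.py
```

```text
[ 0.59863905 -0.09351589  0.27696035] [-3.13799482e+00 -8.33269048e-04  1.51283230e+00]
82 [0.6064 0.0277] 0.0009
69 [ 0.6022 -0.0344] 0.001
103 [ 0.5963 -0.0942] 0.0011
55 [ 0.595  -0.1594] 0.001
```

View pics/h2.png

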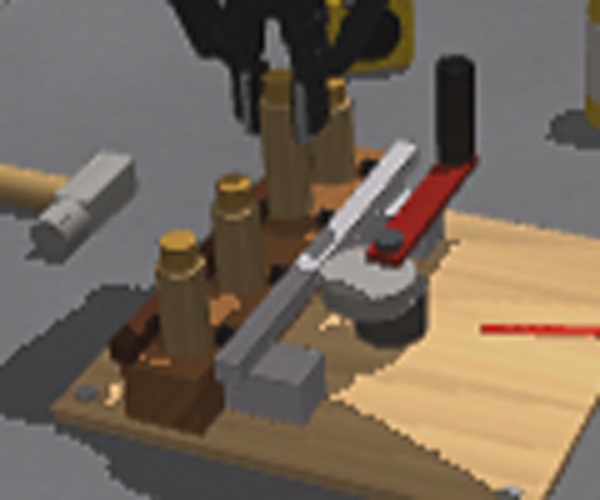

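The crop shows the held blank above pocket 1 at (288,150) and the pocket 0 blank standing seated behind it at (338,130). The lever is still at rest.

Emit:
send_rows(
  commands="0.9 -2.7 1.6 0 0 0 0; 0.9 0 0 5 0 0 0; 0.9 0 0 5 0 0 0; 0.9 0 0 5 0 0 0; 0.9 0 0 0 0 0 0",
)

```text
clock: 13.65
tcp_pos: [0.6041, -0.099, 0.2772]
tcp_rot: [3.136, 0.002, 1.512]
ft_force: [-18.9, 3.1, 51.7]
finger_gap: 0.024
gripper_force: 66.0
```

Emit:
send_rows(
  commands="0.9 0 0 4 0 0 0; 0.9 0 0 0 0 0 0; 0.9 0 0 0 0 0 0",
)

```text
clock: 13.9
tcp_pos: [0.6044, -0.0992, 0.2769]
tcp_rot: [3.136, 0.003, 1.512]
ft_force: [-24.5, 4.1, 68.1]
finger_gap: 0.0241
gripper_force: 68.3
```

Emit:
send_rows(
  commands="0.9 0 0 -12 0 0 0; 0.9 0 0 -10 0 0 0; 0.9 0 0 -8 0 0 0; 0.9 0 0 0 0 0 0; 0.9 0 0 0 0 0 0",
)

```text
clock: 14.32
tcp_pos: [0.6011, -0.098, 0.2888]
tcp_rot: [3.141, 0.0, 1.511]
ft_force: [0.1, -0.3, -2.1]
finger_gap: 0.0241
gripper_force: 59.0
```

```bash
sed -i 's/h2.png/h3.png/' m.py; python3 m.py
python3 - <<'E'
from h import *
d=dict(np.load('side.npz'));C=cloud(d);X=bot.get_state()["tcp_pos"]
m=(np.hypot(C[...,0]-X[0]+.002,C[...,1]-X[1]+.001)<.03)&(d["color"].max(2)>60)
p=C[m]; hx=np.histogram(p[:,2],np.arange(.04,.2,.005));print(hx[0],p[:,2].max())
for z in np.arange(.055,.15,.015):
    q=p[(abs(p[:,2]-z)<.0075)]
    if len(q)>5: print(z.round(3),len(q),q[:,:2].mean(0).round(4),q[:,:2].min(0).round(4),q[:,:2].max(0).round(4))
E
```

```text
[ 0.60107435 -0.09804827  0.28884996] [3.14130638e+00 6.30228733e-05 1.51074548e+00]
78 [0.6064 0.0276] 0.001
74 [ 0.6026 -0.0342] 0.0009
109 [ 0.5992 -0.0995] 0.0011
62 [ 0.5956 -0.1593] 0.001
[28 56  1  9  2  2 13 16 14 15 18 14 14 15 13 17 13 16 15 18 11 14 25  0
  0  1  1  1  0  1  1] 0.4721567167864422
0.055 21 [ 0.6029 -0.1001] [ 0.5709 -0.1213] [ 0.6213 -0.0755]
0.07 23 [ 0.5945 -0.0894] [ 0.5851 -0.0992] [ 0.6064 -0.084 ]
0.085 46 [ 0.595  -0.0901] [ 0.5856 -0.1012] [ 0.6111 -0.083 ]
0.1 47 [ 0.5957 -0.0899] [ 0.5864 -0.1012] [ 0.6109 -0.0852]
0.115 41 [ 0.597  -0.0889] [ 0.5821 -0.1003] [ 0.6173 -0.0836]
0.13 47 [ 0.5998 -0.088 ] [ 0.5831 -0.0946] [ 0.6266 -0.0826]
0.145 51 [ 0.6004 -0.0917] [ 0.5823 -0.1064] [ 0.6173 -0.0828]
```

View pics/h3.png

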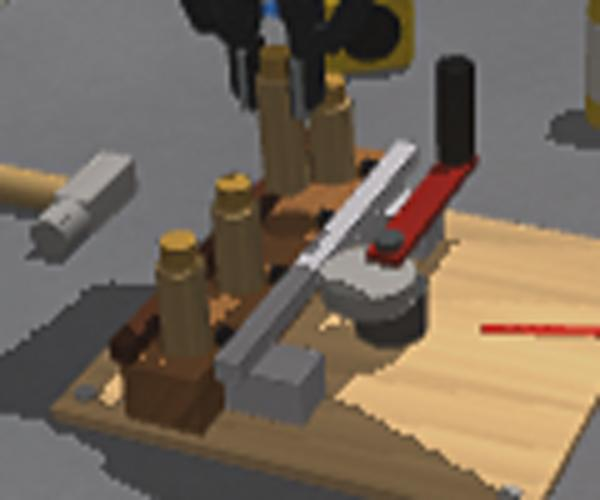

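The crop shows the blank lifted clear and still upright at (285,120). Pocket 1's mouth is at about (300,215), so the blank had landed on the fence top, about 2 mm too far in +x. I'll correct that and retry in smaller steps.

Emit:
send_rows(
  commands="0.9 2.4 -1.7 0 0 0 0; 0.9 0 0 0 0 0 0; 0.9 0 0 4 0 0 0; 0.9 0 0 0 0 0 0; 0.9 0 0 0 0 0 0",
)

```text
clock: 14.78
tcp_pos: [0.5991, -0.0954, 0.284]
tcp_rot: [-3.14, -0.0, 1.511]
ft_force: [-0.5, 0.9, -0.5]
finger_gap: 0.0239
gripper_force: 59.0
```

```bash
python3 m.py
```

```text
[ 0.5991204  -0.09538736  0.28400733] [-3.13982875e+00 -3.11542885e-04  1.51089091e+00]
81 [0.6062 0.0275] 0.001
71 [ 0.6024 -0.0345] 0.0011
106 [ 0.597  -0.0966] 0.0012
64 [ 0.5949 -0.1593] 0.0012
```

Emit:
send_rows(
  commands="0.9 0 0.5 3 0 0 0; 0.9 0 0 3 0 0 0; 0.9 0 0 3 0 0 0; 0.9 0 0 0 0 0 0; 0.9 0 0 0 0 0 0",
)

```text
clock: 15.25
tcp_pos: [0.5997, -0.0955, 0.2756]
tcp_rot: [-3.141, -0.0, 1.511]
ft_force: [0.2, -0.0, -0.2]
finger_gap: 0.0241
gripper_force: 59.0
```

Emit:
send_rows(
  commands="0.9 0 0 3 0 0 0; 0.9 0 0 0 0 0 0; 0.9 0 0 0 0 0 0",
)

```text
clock: 15.5
tcp_pos: [0.5998, -0.0955, 0.2729]
tcp_rot: [-3.141, -0.0, 1.511]
ft_force: [0.7, 0.1, -0.6]
finger_gap: 0.0239
gripper_force: 59.0
```

Now past the fence top with no contact, so I'll go on down.

Emit:
send_rows(
  commands="0.9 0 0 3 0 0 0; 0.9 0 0 3 0 0 0; 0.9 0 0 2 0 0 0; 0.9 0 0 0 0 0 0; 0.9 0 0 0 0 0 0",
)

```text
clock: 15.92
tcp_pos: [0.5998, -0.0955, 0.2647]
tcp_rot: [-3.141, -0.0, 1.511]
ft_force: [-0.4, 0.7, -0.5]
finger_gap: 0.0241
gripper_force: 59.0
```

Emit:
send_rows(
  commands="0.9 0 0 4 0 0 0; 0.9 0 0 4 0 0 0; 0.9 0 0 4 0 0 0; 0.9 0 0 0 0 0 0; 0.9 0 0 0 0 0 0",
)

```text
clock: 16.33
tcp_pos: [0.5996, -0.0955, 0.2524]
tcp_rot: [-3.14, -0.0, 1.511]
ft_force: [0.2, -0.0, -0.2]
finger_gap: 0.024
gripper_force: 59.0
```

Emit:
send_rows(
  commands="0.9 0 0 4 0 0 0; 0.9 0 0 3 0 0 0; 0.9 0 0 0 0 0 0; 0.9 0 0 0 0 0 0",
)

```text
clock: 16.67
tcp_pos: [0.5998, -0.0955, 0.2457]
tcp_rot: [-3.141, -0.0, 1.511]
ft_force: [0.0, 0.3, -0.4]
finger_gap: 0.0239
gripper_force: 59.0
```

Emit:
send_rows(
  commands="0.9 0 0 1.5 0 0 0; 0.9 0 0 0 0 0 0; 0.9 0 0 0 0 0 0",
)

```text
clock: 16.92
tcp_pos: [0.6, -0.0955, 0.2446]
tcp_rot: [3.142, -0.0, 1.511]
ft_force: [1.2, -0.1, -0.8]
finger_gap: 0.0238
gripper_force: 59.0
```

Emit:
send_rows(
  commands="0.9 0 0 1.5 0 0 0; 0.9 0 0 0 0 0 0; 0.9 0 0 0 0 0 0",
)

```text
clock: 17.17
tcp_pos: [0.6, -0.0955, 0.2431]
tcp_rot: [3.142, 0.0, 1.511]
ft_force: [0.3, 0.4, -0.5]
finger_gap: 0.0235
gripper_force: 59.0
```

Emit:
send_rows(
  commands="0.9 0 0 1.5 0 0 0; 0.9 0 0 0 0 0 0; 0.9 0 0 0 0 0 0",
)

```text
clock: 17.42
tcp_pos: [0.6002, -0.0956, 0.2429]
tcp_rot: [-3.142, 0.0, 1.511]
ft_force: [-2.0, -0.4, 6.1]
finger_gap: 0.0236
gripper_force: 59.9
```

Emit:
send_rows(
  commands="0.45 0 0 0 0 0 0; 0.45 0 0 0 0 0 0; 0.45 0 0 0 0 0 0; 0.45 0 0 0 0 0 0; 0.45 0 0 -5 0 0 0",
)

```text
clock: 17.83
tcp_pos: [0.5993, -0.0954, 0.2454]
tcp_rot: [-3.139, -0.0, 1.511]
ft_force: [-0.9, 0.0, -0.1]
finger_gap: 0.0469
gripper_force: 0.0
```

Emit:
send_rows(
  commands="0.45 0 0 -15 0 0 0; 0.45 0 0 -30 0 0 0; 0.45 0 0 -30 0 0 0; 0.45 0 0 -25 0 0 0; 0.45 0 0 0 0 0 0",
)

```text
clock: 18.25
tcp_pos: [0.6024, -0.0961, 0.3536]
tcp_rot: [3.129, 0.002, 1.511]
ft_force: [1.7, -0.5, 1.5]
finger_gap: 0.0468
gripper_force: 0.0
```

```bash
cat > m2.py <<'E'
from h import *
from scipy.optimize import least_squares
s=bot.get_state();print(s["tcp_pos"],s["tcp_rot"])
a=grab("side");C=cloud(a)
def body(cx,cy,z0,z1,r=.013,dark=False):
    V=a["color"].max(2)
    m=(np.hypot(C[...,0]-cx,C[...,1]-cy)<.025)&(C[...,2]>z0)&(C[...,2]<z1)&((V<75) if dark else (V>45))
    p=C[m][:,:2]
    f=least_squares(lambda c:np.hypot(p[:,0]-c[0],p[:,1]-c[1])-r,[cx,cy-.005],loss='soft_l1',f_scale=.001)
    t=C[(np.hypot(C[...,0]-cx,C[...,1]-cy)<.016)&(C[...,2]>z1)&(C[...,2]<.14)]
    print(len(p),f.x.round(4),np.abs(f.fun).mean().round(4),"top",np.percentile(t[:,2],95).round(4) if len(t) else 0)
E
python3 - <<'E'
from m2 import *
for c in[(.606,.028),(.602,-.034),(.599,-.096),(.595,-.158)]: body(*c,.062,.086)
body(.519,-.159,.075,.12,.011,True)
cv2.imwrite("pics/h4.png",cv2.resize(a["color"][140:240,180:300,::-1],None,fx=5,fy=5,interpolation=cv2.INTER_CUBIC))
E
```

```text
[ 0.60243048 -0.09609674  0.35362015] [3.12946448e+00 2.03103456e-03 1.51085207e+00]
82 [0.6061 0.0274] 0.0008 top 0.1069
69 [ 0.602  -0.0347] 0.001 top 0.107
67 [ 0.5983 -0.0972] 0.001 top 0.1067
67 [ 0.5949 -0.1597] 0.0012 top 0.1067
108 [ 0.5187 -0.16  ] 0.0011 top 0.1278
```

View pics/h4.png

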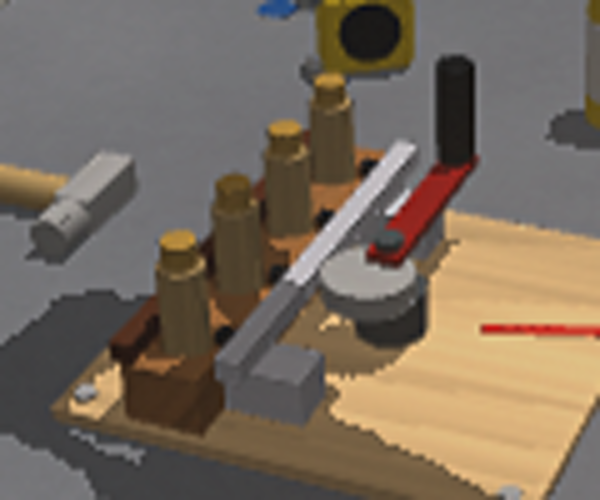

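The crop shows four blanks standing equally deep at (183,295), (238,235), (288,180) and (332,130). The lever is still at rest, with its handle at (455,110).

Emit:
send_rows(
  commands="0.4 -22.6 -25.5 0 0 0 0; 0.4 -22.6 -25.5 0 0 0 0; 0.4 -22.5 -25.5 0 0 0 0; 0.4 0 0 0 0 0 0; 0.4 0 0 0 0 0 0",
)

```text
clock: 18.72
tcp_pos: [0.5179, -0.1592, 0.3452]
tcp_rot: [-3.139, -0.001, 1.508]
ft_force: [0.1, 0.3, 0.3]
finger_gap: 0.0512
gripper_force: 0.0
```

Emit:
send_rows(
  commands="0.4 0 0 0 0 0 0",
)

```text
clock: 18.8
tcp_pos: [0.5195, -0.1585, 0.346]
tcp_rot: [-3.141, -0.001, 1.51]
ft_force: [0.9, 0.6, 0.5]
finger_gap: 0.0514
gripper_force: 0.0
```

Emit:
send_rows(
  commands="0.4 0 0 22 0 0 0; 0.4 0 0 22 0 0 0; 0.4 0 0 22 0 0 0; 0.4 0 0 20 0 0 0; 0.4 0 0 0 0 0 0",
)

```text
clock: 19.22
tcp_pos: [0.5183, -0.1568, 0.256]
tcp_rot: [-3.133, -0.003, 1.512]
ft_force: [-1.0, 0.6, 0.2]
finger_gap: 0.0515
gripper_force: 0.0
```

Emit:
send_rows(
  commands="0.4 0 0 0 0 0 0; 0.9 0 0 0 0 0 0; 0.9 0 0 0 0 0 0; 0.9 0 0 0 0 0 0; 0.9 0 0 0 0 0 0",
)

```text
clock: 19.63
tcp_pos: [0.5197, -0.1587, 0.2624]
tcp_rot: [3.142, 0.001, 1.511]
ft_force: [-3.1, 0.4, 5.7]
finger_gap: 0.0207
gripper_force: 58.4
```

Emit:
send_rows(
  commands="0.9 0 0 0 0 0 0; 0.9 0 0 0 0 0 0",
)

```text
clock: 19.8
tcp_pos: [0.5196, -0.1587, 0.2624]
tcp_rot: [3.141, 0.0, 1.511]
ft_force: [-2.6, 1.5, 4.8]
finger_gap: 0.0206
gripper_force: 58.4
```

Emit:
send_rows(
  commands="0.9 0.1 -5 0 0 0 0.05; 0.9 0.5 -10 0 0 0 0.1; 0.9 0.5 -10 0 0 0 0.1; 0.9 0.5 -10 0 0 0 0.1; 0.9 0 0 0 0 0 0",
)

```text
clock: 20.22
tcp_pos: [0.4858, -0.1505, 0.2624]
tcp_rot: [3.138, -0.0, 1.159]
ft_force: [2.7, -1.1, -0.1]
finger_gap: 0.0208
gripper_force: 58.9
```

Emit:
send_rows(
  commands="0.9 0.5 -10 0 0 0 0.1; 0.9 0.5 -10 0 0 0 0.1; 0.9 0.5 -10 0 0 0 0.1; 0.9 0.5 -10 0 0 0 0.1; 0.9 0 0 0 0 0 0",
)

```text
clock: 20.63
tcp_pos: [0.4536, -0.1278, 0.2624]
tcp_rot: [3.137, -0.001, 0.76]
ft_force: [1.6, -3.7, 1.0]
finger_gap: 0.0209
gripper_force: 60.2
```

Emit:
send_rows(
  commands="0.9 0.5 -10 0 0 0 0.1; 0.9 0.5 -10 0 0 0 0.1; 0.9 0.5 -10 0 0 0 0.1; 0.9 0.5 -10 0 0 0 0.1; 0.9 0 0 0 0 0 0",
)

```text
clock: 21.05
tcp_pos: [0.4326, -0.0942, 0.2624]
tcp_rot: [3.138, -0.002, 0.361]
ft_force: [-1.1, -5.3, 3.7]
finger_gap: 0.0206
gripper_force: 60.5
```

Emit:
send_rows(
  commands="0.9 0.5 -10 0 0 0 0.1; 0.9 0 0 0 0 0 0; 0.9 0 0 0 0 0 0; 0.9 0 0 0 0 0 0; 0.9 0 0 0 0 0 0",
)

```text
clock: 21.47
tcp_pos: [0.4298, -0.0854, 0.2623]
tcp_rot: [3.138, -0.002, 0.264]
ft_force: [-3.1, -2.4, 5.9]
finger_gap: 0.0205
gripper_force: 60.8
```

Run:
```python
from m2 import *
X=s["tcp_pos"];v=X[:2]-np.array([.5256,-.0587]);print("lever",-1.634-np.arctan2(v[1],v[0]),np.hypot(*v),s["ft_force"],s["gripper_force"])
for c in[(.606,.028),(.602,-.034),(.599,-.096),(.595,-.158)]: body(*c,.062,.086)
cv2.imwrite("pics/h5.png",cv2.resize(a["color"][140:240,180:320,::-1],None,fx=5,fy=5,interpolation=cv2.INTER_CUBIC))
t=grab("top");cv2.imwrite("pics/t5.png",cv2.resize(t["color"][140:250,210:330,::-1],None,fx=5,fy=5))
```

```text
[ 0.42983302 -0.08539583  0.26231472] [ 3.13843561e+00 -1.73830447e-03  2.63795789e-01]
lever 1.2357358372088822 0.0994182214552228 [-3.12687545 -2.44751618  5.92558465] 60.77534794807434
82 [0.6095 0.0269] 0.001 top 0.1067
77 [ 0.605  -0.0346] 0.0011 top 0.1072
70 [ 0.6014 -0.0964] 0.0012 top 0.1072
65 [ 0.5963 -0.1593] 0.0013 top 0.1068
```

View pics/h5.png

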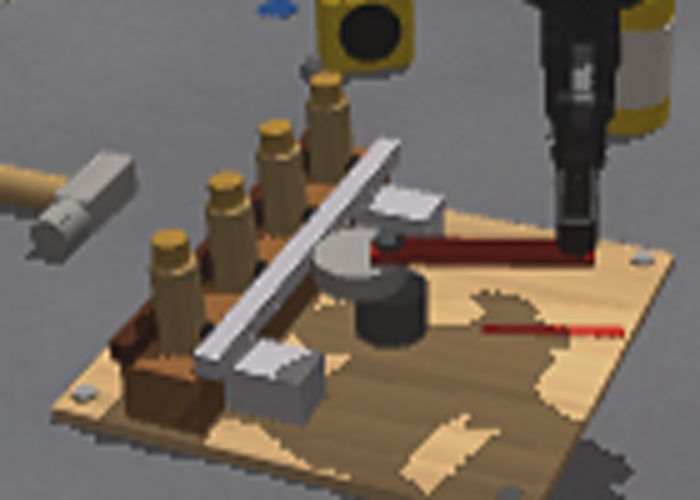

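The side crop shows the lever parallel above the red line (lever end at (590,255), line at (550,330)). The jaw has pushed all four upright blanks 1.4 to 3.4 mm towards the fence. The TCP position gives a lever angle of about 1.24 rad, against 1.25 for highest lift.

```bash
python3 -c "
from rig import bot
print(bot.get_state()['joint_velocities'].round(4)); print(bot.job_done())"
```

```text
[-0.0014 -0.0003 -0.0003  0.0002  0.0021 -0.0003]
the job is handed in; nothing more can be done
None
```

The job is handed in, with no verdict shown: both empty pockets are filled, all four blanks stand upright and seated with the jaw against them, and the gripper is holding the lever at about 1.24 rad (highest lift 1.25), though the second blank landed on the fence top on its first try and read up to 68 N at the wrist before I lifted and reseated it.

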